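# Clamp the organiser in the ratchet shelf stop

### The arm

A 6-joint arm with a two-finger parallel gripper is mounted at the origin on the work surface. World frame = base frame: x ahead of the robot, y to its left, z up, the work surface at z = 0. Lengths are in m, angles in rad, forces in N, time in s.
With the tool pointing down it reaches from about 0.25 to 0.725 m from the base axis. Payload 4 kg.
Tool frame: the origin (TCP) lies midway between the tips of the shut fingers; the grasp point (between the pads) lies 19 mm behind it; z points along the fingers, y is the line along which they close (so a half turn about z gives the same grasp; the last joint's range is limited). The gripper opens to 85 mm and grips with 20 to 120 N. Pads are 22 mm wide; open, the fingers measure 114 mm over their backs; the gripper's body (76 mm by 85 mm) begins 54 mm behind the grasp point. The pads swing forward as they close: fully open they stand 13 mm farther back than shut.
Start: joints at [1.147, 0.241, 0.005, 1.335, 0, 1.571], TCP at [0.206, 0.456, 0.231] pointing down, gripper open.
Joint ranges: [-2.72, 2.72], [-1.05, 1.87], [-1.09, 1.28], [-1.99, 2.15], [-1.42, 1.44], [-3.14, 3.14]. Speed limits (rad/s): [2.79, 2.79, 3.14, 3.14, 3.14, 3.14].

### API

Orientations are given as a unit quaternion [x, y, z, w].
In Python, from workcell import bot gives the robot as it stands. The module is installed in compiled form; this text tells all that it offers.
- The arm moves only by the tool drive_tool, never from a script. Its arguments are lists of equal length, an entry for each row: "slide": the shift along the tool's x, y, z scaled (see below), a list of three; "rotation": the turn, a rotation vector about the tool's x, y, z scaled (see below), a list of three. A call has exactly 8 rows; each row is the pose to reach, as a shift and turn from the pose commanded when the call began, along the tool's axes at that moment; what a row does not reach only later rows make up. The controller multiplies each number of a shift by 250 mm and each number of a turn by 0.5 rad. A row lasts 1/8 s, in which the tool goes at most 62.5 mm and 10.7 degrees, less where a joint would pass 70% of its speed; a pose out of reach is approached as far as the arm can. A call with a number of a shift or a turn outside -1 to 1 is refused whole. A call with a gripper value outside its range is refused whole. "gripper" is the opening, from 0 (shut) to 1 (fully open), set as the call begins (left out, the last holds). The fingers move at their own pace and stop on an object; the grip force is fixed at half the most. Time passes only in rows, so rows that repeat a pose let the fingers close, or fill a call up. It gives the time, the measured TCP pose, the force, the opening and the grip force at its end, in the units of the state.
- bot.get_obs(): the state, without advancing time (a new reading comes with each control period).
- bot.camera(name): name is "scene" or "top"; returns a dict with "image" (384x512x3 uint8, red, green, blue), "z_map" (384x512 float32, m along the optical axis (not along the pixel's ray), 0 where there is no reading), "camera_matrix" (3x3 intrinsics, pixels), "k1" (the pictures are not rectified: a ray, as slopes to the right and down, at radius r is drawn at 1 + k1 r^2 times it, then the intrinsics apply), "xyz" and "orientation" of the camera in the world. Camera axes: x right, y up, looking along -z (the intrinsics and any distortion apply to the point x, -y, -z); pixel columns grow to the right and rows downward; lengths in m; the calibration is good to about 2 mm. A picture is of the moment at which its call begins.
- bot.job_done(): hands the job in; it is judged then, once.
The state is a dict: "clock": time; "joint_pos": joint angles; "joint_vel": joint speeds; "tau": joint torques, N m; "eef_pos": TCP position; "tool_rot": TCP orientation; "ft_force": force on the tool from outside, world axes, zero at the start; "ft_torque": the same for the moment, N m; "grip_width": finger opening in m; "grasp_force": force on a finger pad.
Only numpy, scipy, OpenCV 4.12 (cv2) and the standard library are available. Lean on these libraries where they do the work, as an engineer would, in place of code of your own. Each camera call takes 0.05 s, during which the arm holds its last target. There are 200 camera calls.

### The job

Hold the black flip-top organiser in the ratchet shelf stop: press the release pad on the stop's jaw and, keeping it pressed, push the jaw back along its bar to make room. Then slide the organiser in between the end plate and the jaw until its back meets the bar, and push the jaw up to it so that it is held snugly between jaw and end plate. Do it all by pressing and pushing with the fingertips: do not lift or tip the organiser, do not force the ratchet, and leave the cup, the dish and the pen where they stand.

Things in the scene. Friction and masses are not known exactly. Their poses are not given: they have to be found in the camera images.
- stop: Grey ratchet shelf stop screwed to the shelf. Origin on the shelf top; x points back, away from its open front, z up. A toothed steel bar (24 mm wide, z 0.018 to 0.035, teeth at 6 mm) runs along y at x = +0.050, front face x = +0.038. Its fixed end plate is at the -y end, the jaw slides on it, a foot ends it at y = 0.149. The organiser goes in front of the bar, between end plate and jaw.
- end_plate (a point): Middle of the rubber face of the fixed end plate, 31 mm up, at x = +0.005, y = -0.125 in the stop's frame, looking to +y. The plate reaches forward from the bar to x = -0.020 and is 58 mm high. The jaw has an equal plate facing it, 8 mm thick with its rubber.
- jaw (a joint): Gap between the rubber faces of end plate and jaw, m, 0 to 0.18 (end of bar): the jaw's face is at y = -0.125 + value in the stop's frame. Pushed towards the end plate (less) it clicks along at any time with 3 to 8 N; the other way the ratchet blocks it until the release is pressed, then it slides with 1 to 2 N. It stays where left; slack up to one tooth.
- release (a joint): Rocker with the release pad, rad: 0 at rest, grows as the pad is pressed down, 0.22 at its stop, springs back. The pawl is clear of the teeth above 0.15 (7 mm down at the middle of the pad, 5 mm at its +y edge; full travel 10 mm and 7 mm). 2 N starts it, 4 to 6 N hold it right down. At rest it may read 0 to 0.15, the pawl standing on a tooth: the pad is then lower.
- release_pad (a point): Middle of the top of the release pad: grooved grey thumb pad, 32 mm across the bar, 28 mm along it, over the bar, 60 mm above the shelf when the rocker reads 0, 18 mm to +y (stop's frame) of the jaw's face. Open above and on all sides but +y, where the thumb rest's face stands 10 mm from its edge. Moves with jaw and pad.
- thumb_rest (a point): Middle of the top of the thumb rest, an upright block of the jaw next to the pad: 36 mm across the bar, 12 mm along it, from 49 to 83 mm above the shelf, 48 mm to +y of the jaw's face. A finger on the pad pushes its -y side to move the jaw back; a finger on its +y side pushes the jaw towards the end plate; there the jaw goes on for 38 mm, at most 50 mm high.
- organiser: Black plastic organiser with its flip-top lid shut: box 120 mm wide (its y), 80 mm deep (its x, front towards -x), 98 mm high, 0.4 kg. Origin at the centre of its underside. It starts in front of the stop and slides on the shelf with about 2 to 6 N. In place its origin is at x = -0.002, y = -0.065 in the stop's frame.
- measuring_cup: Stainless measuring cup, 68 mm across, 60 mm high, flat handle out to 101 mm along its +y; origin at the centre of its underside. Not to be disturbed.
- soap_dish: White ceramic soap dish 82 x 116 x 24 mm; origin at the centre of its underside. Not to be disturbed.
- stain_pen: Closed teal stain-pen tube standing on its end, 27 mm across, 104 mm high; origin at the centre of its underside. Not to be disturbed.
Mind the look-alikes: they are no part of the job. What is shaped like the organiser but blue or red is not meant.

How it is judged:
By the outcome, as a careful person would: the job done as asked, in the order asked, and still so for the second after the job is handed in, with the robot touching nothing.
It also fails if it takes over 59 s, if anything falls off the work surface, if the arm or the gripper's body presses on something with over 40 N, if the wrist force passes 120 N, or if a joint passes its speed limit or range.

## Working session

There is one attempt and no reset: what is moved stays moved. The work goes in short steps, Python scripts to look and compute and a tool call to move; the robot and the scene stay as the last step left them, time stands still between calls to the robot, and variables do not carry over. Pictures are saved under pics/ and viewed, at most 10 in all, crops included, and the job is handed in when it is done.

Besides the shell and the picture viewer there is one more tool, called after ">>>" by a JSON object that holds its "op" and its "data". drive_tool: Moves the arm, as the interface text tells. Shifts and turns lie within -1 to 1; 1 stands for 250 mm of shift or 0.5 rad of turn. Its arguments: {"type":"object","properties":{"slide":{"type":"array","items":{"type":"array","items":{"type":"number"}}},"rotation":{"type":"array","items":{"type":"array","items":{"type":"number"}}},"gripper":{"type":"number"}},"required":["slide","rotation"]}

```bash
mkdir -p pics; cat > h.py <<'E'
import numpy as np, cv2, pickle
from scipy.spatial.transform import Rotation as R
from workcell import bot
def snap(n,tag):
    c=bot.camera(n); pickle.dump(c,open(f'pics/{n}{tag}.pkl','wb')); cv2.imwrite(f'pics/{n}{tag}.png',c['image'][:,:,::-1]); return c
def load(n,tag): return pickle.load(open(f'pics/{n}{tag}.pkl','rb'))
def cloud(c):
    K=np.array(c['camera_matrix'],float); h,w=c['z_map'].shape
    u,v=np.meshgrid(np.arange(w),np.arange(h))
    p=cv2.undistortPointsIter(np.stack([u,v],-1).reshape(-1,1,2).astype(float),K,np.array([c['k1'],0,0,0.]),None,None,(3,50,1e-9)).reshape(h,w,2)
    z=c['z_map']; P=np.stack([p[...,0]*z,-p[...,1]*z,-z],-1)
    W=P@R.from_quat(c['orientation']).as_matrix().T+np.array(c['xyz']); W[z==0]=np.nan
    return W
E
python3 - <<'E'
from h import *
for n in('scene','top'):
    c=snap(n,'0'); print(n,c['xyz'],R.from_quat(c['orientation']).as_matrix().round(2).tolist(),c['k1'])
a=[cv2.imread(f'pics/{n}0.png') for n in('scene','top')]
o=bot.get_obs();print(o['eef_pos'],o['tool_rot'],o['clock'])
for n,i in zip(('scene','top'),a): cv2.imwrite(f'pics/{n}0b.png',cv2.resize(i,(768,576)))
E
```

```text
scene [ 1.04638487 -0.15790621  0.88756005] [[0.19, -0.8, 0.56], [0.98, 0.16, -0.11], [-0.0, 0.57, 0.82]] 0.03087966985393572
top [ 0.30814967 -0.07808612  1.1118331 ] [[-0.03, 0.98, -0.19], [-1.0, -0.03, -0.0], [-0.01, 0.19, 0.98]] -0.09909319409732266
[0.20537121 0.45525842 0.23050907] [ 2.10290365e-01  9.77638527e-01 -9.11802535e-04 -2.01934412e-04] 0.1
```

View pics/scene0b.png

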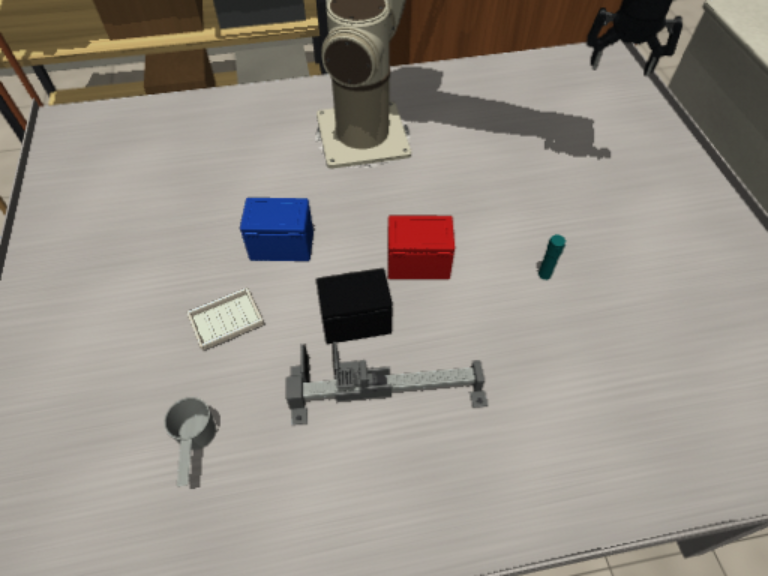

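View pics/top0b.png

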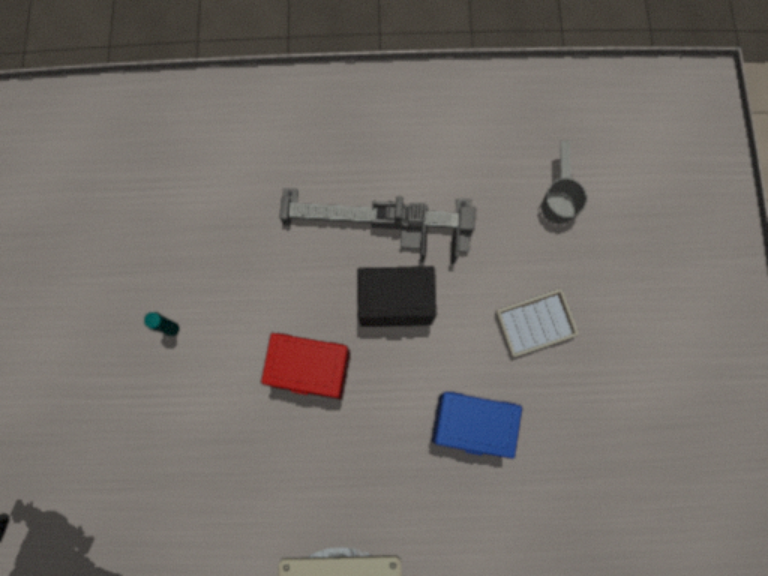

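Scene: the stop lies behind the black organiser (top view: bar from (285,210) to (470,220), end plate near (460,245), jaw plate (424,245), pad (415,215)). The organiser is at (397,295), red at (305,365), blue at (478,425), dish at (537,323), cup at (563,203) and pen at (160,323).

```bash
python3 - <<'E'
from h import *
for n in('top','scene'):
    c=load(n,'0'); W=cloud(c); im=c['image'].astype(int)
    m=(im.max(-1)<45)&(abs(W[...,2]-0.098)<.012)&(W[...,0]>.25)&(W[...,0]<.7)&(abs(W[...,1])<.3)
    p=W[m]; print(n,'org top',m.sum(),p[:,2].mean(), cv2.minAreaRect((p[:,:2]*1000).astype(np.float32)))
    m=(W[...,0]>.45)&(W[...,0]<.75)&(W[...,1]>-.2)&(W[...,1]<.3)&(W[...,2]>.026)&(W[...,2]<.04)
    p=W[m]; print('bar',m.sum(),p[:,:2].min(0),p[:,:2].max(0)); 
    for lo in np.arange(-.12,.24,.02):
        q=p[(p[:,1]>=lo)&(p[:,1]<lo+.02)]
        if len(q)>3: print(round(lo,2),len(q),np.percentile(q[:,0],[5,50,95]).round(3))
    # height map (ortho) 
    H=np.zeros((400,800)); 
    m=(W[...,2]>.012)
    for x,y,z in W[m]:
        i=int((0.70-x)*2000/1);j=int((.22-y)*2000)
        if 0<=i<400 and 0<=j<800: cv2.circle(H,(j,i),2,float(max(z,H[i,j])),-1)
    H=cv2.applyColorMap((np.clip(H/.1,0,1)*255).astype(np.uint8),cv2.COLORMAP_JET)
    for k in range(0,800,100): cv2.line(H,(k,0),(k,400),(255,255,255),1);
    for k in range(0,400,100): cv2.line(H,(0,k),(800,k),(255,255,255),1)
    cv2.imwrite(f'pics/H{n}.png',H)
a=cv2.imread('pics/Htop.png');b=cv2.imread('pics/Hscene.png');cv2.imwrite('pics/H.png',cv2.resize(np.vstack([a,b]),(600,600)))
c=load('top','0')['image'][110:190,170:330,::-1];c2=load('scene','0')['image'][215:290,180:335,::-1]
cv2.imwrite('pics/crop0.png',np.vstack([cv2.resize(c,(640,320),interpolation=2)*1,cv2.resize(c2,(640,280),interpolation=2)]))
E
```

```text
top org top 1609 0.09777852631694957 ((495.66778564453125, 54.967681884765625), (80.83731079101562, 428.3678283691406), 0.5956228375434875)
bar 990 [ 0.45367697 -0.1997722 ] [0.67715917 0.27125719]
-0.12 22 [0.46  0.623 0.633]
-0.1 36 [0.46  0.636 0.657]
-0.08 88 [0.46  0.643 0.657]
-0.06 83 [0.461 0.643 0.657]
-0.04 79 [0.636 0.647 0.66 ]
-0.02 78 [0.638 0.649 0.661]
0.0 82 [0.64  0.65  0.664]
0.02 78 [0.642 0.653 0.664]
0.04 77 [0.644 0.655 0.666]
0.06 66 [0.638 0.655 0.672]
0.08 13 [0.639 0.648 0.671]
scene org top 1254 0.09757944811318625 ((501.06170654296875, 54.71989440917969), (80.81354522705078, 428.63067626953125), 0.5341141223907471)
bar 1135 [ 0.45964599 -0.19997414] [0.67791124 0.28116928]
-0.12 47 [0.538 0.54  0.658]
-0.1 54 [0.537 0.627 0.661]
-0.08 95 [0.538 0.64  0.66 ]
-0.06 94 [0.538 0.645 0.657]
-0.04 80 [0.636 0.649 0.659]
-0.02 75 [0.638 0.651 0.661]
0.0 80 [0.64  0.653 0.662]
0.02 79 [0.641 0.655 0.664]
0.04 78 [0.644 0.657 0.666]
0.06 73 [0.643 0.66  0.676]
```

View pics/H.png

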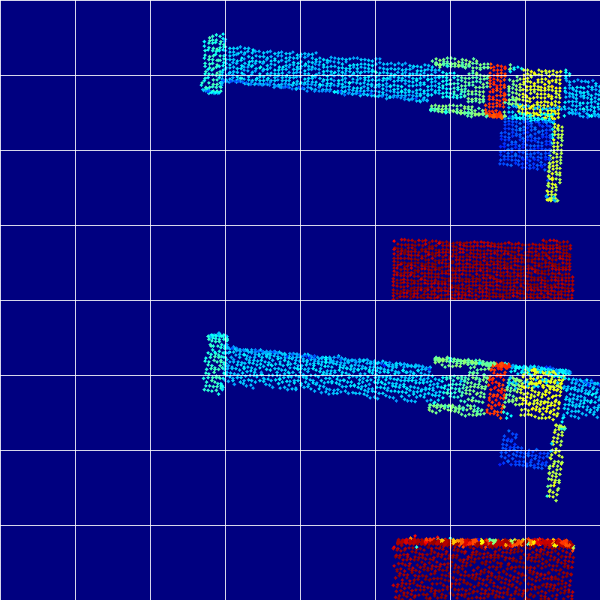

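View pics/crop0.png

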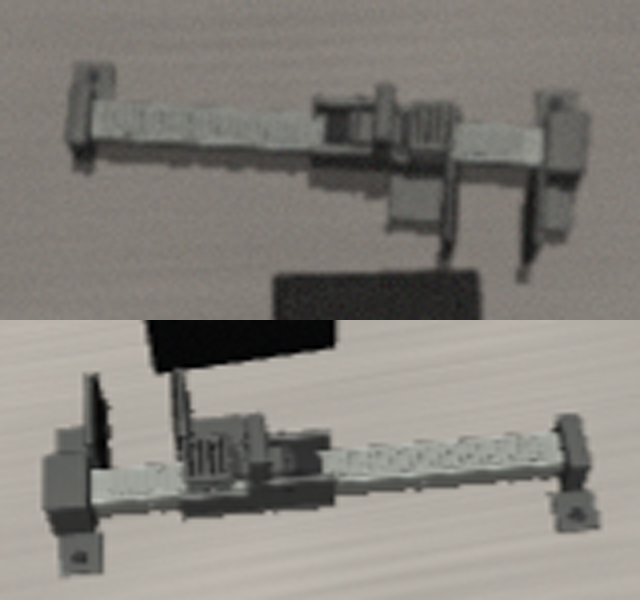

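```bash
cat >> h.py <<'E'
def box(W,m):
    p=(W[m][:,:2]*1000).astype(np.float32); r=cv2.minAreaRect(p); return np.round(r[0],1),np.round(r[1],1),round(r[2],1),len(p)
E
python3 - <<'E'
from h import *
for n in('top','scene'):
    c=load(n,'0'); W=cloud(c); im=c['image'].astype(int); x,y,z=W[...,0],W[...,1],W[...,2]
    print(n)
    s=(x>.57)&(x<.70)&(y>-.3)&(y<.12)
    m=s&(z>.028)&(z<.04)&(y>-.05)&(y<.06); p=W[m]; v=cv2.fitLine((p[:,:2]*1000).astype(np.float32),cv2.DIST_L2,0,.01,.01).ravel(); print('bar',v, box(W,m))
    print('thumb',box(W,s&(z>.078)&(z<.088)), 'z',np.median(z[s&(z>.078)&(z<.088)]))
    m=s&(z>.048)&(z<.064)&(y>-.16)&(y<-.118)&(x>.615); print('pad',box(W,m),np.median(z[m]))
    m=s&(z>.05)&(z<.064)&(y>-.2)&(y<-.118)&(x<.615); print('jawplate',box(W,m))
    m=s&(z>.05)&(z<.066)&(y<-.17); print('endpl',box(W,m),np.median(z[m]))
    m=s&(z>.02)&(z<.07)&(y>.065); print('foot',box(W,m),np.median(z[m]))
    m=(z>.09)&(z<.103)&(x>.2)&(x<.7)&(abs(y)<.4)
    k,l=cv2.connectedComponents(m.astype(np.uint8))
    for i in range(1,k):
        if (l==i).sum()>80: print('tall',box(W,l==i),im[l==i].mean(0).round())
o=bot.get_obs();print(R.from_quat(o['tool_rot']).as_matrix().round(3))
E
```

```text
top
bar [1.0081962e-01 9.9490470e-01 6.5087018e+02 5.8782706e+00] (array([651.8,   6.1]), array([110.,  26.]), 84.1, 415)
thumb (array([ 639.3, -111. ]), array([11.9, 34.3]), 83.1, 72) z 0.0822167014000732
pad (array([ 636. , -137.4]), array([36.6, 40.1]), 87.3, 170) 0.05974385471690846
jawplate (array([ 591. , -173.1]), array([53.5, 44.2]), 87.3, 75)
endpl (array([ 600.1, -205.7]), array([18.3, 61.9]), 66.8, 62) 0.056979881953917566
foot (array([657.3,  76.5]), array([38.9, 21.1]), 4.4, 126) 0.03953120372968921
tall (array([ 498.5, -101.9]), array([119.9,  83.2]), 89.7, 1808) [40. 39. 38.]
tall (array([391.7,  40.8]), array([121.2,  84.2]), 78.5, 1912) [145.  39.  34.]
tall (array([ 295.5, -216.6]), array([119.8,  82.9]), 78.4, 1936) [ 45.  75. 134.]
scene
bar [9.3254603e-02 9.9564230e-01 6.5124634e+02 4.9267139e+00] (array([650.4,   5. ]), array([111.8,  26.2]), 85.0, 406)
thumb (array([ 639.5, -110.9]), array([11.8, 35.2]), 80.7, 70) z 0.08241548950543265
pad (array([ 635.7, -135.7]), array([39.2, 36.8]), 83.7, 172) 0.05936826585916605
jawplate (array([ 592.4, -172.7]), array([54.2, 44.8]), 89.8, 69)
endpl (array([ 603.3, -206.5]), array([13.7, 66.3]), 72.3, 65) 0.057111214764610674
foot (array([657.6,  74.2]), array([18.3, 40.5]), 85.7, 131) 0.04013966224626986
tall (array([ 297.8, -216.9]), array([119.4,  81.7]), 78.4, 967) [ 27.  64. 150.]
tall (array([394.7,  39.2]), array([120. ,  79.5]), 78.4, 1017) [171.  29.  27.]
tall (array([ 497.6, -102.1]), array([119.9,  85.2]), 89.6, 1275) [19. 19. 20.]
[[-0.912  0.411 -0.001]
 [ 0.411  0.912 -0.002]
 [ 0.    -0.002 -1.   ]]
```

```bash
cat >> h.py <<'E'
PSI=-.097; X=np.array([np.cos(PSI),np.sin(PSI)]); Y=np.array([-np.sin(PSI),np.cos(PSI)]); O=np.array([.5942,-.0579])
def tostop(p): d=np.asarray(p)[...,:2]-O; return np.stack([d@X,d@Y],-1)
E
python3 - <<'E'
from h import *
for n in('top','scene'):
    W=cloud(load(n,'0')); z=W[...,2]; S=tostop(W); 
    m=(z>.045)&(z<.075)&(S[...,1]<-.08)&(S[...,1]>-.2)&(S[...,0]<.08)&(S[...,0]>-.03)
    print(n); h,_,_=np.histogram2d(S[m][:,1],S[m][:,0],bins=[np.arange(-.17,-.08,.004),np.arange(-.03,.08,.01)])
    for i,r in enumerate(h): print(round(-.17+.004*i,3),r.astype(int))
E
```

```text
top
-0.17 [0 0 0 0 0 0 3 3 4 3]
-0.166 [0 0 0 0 0 0 4 5 5 4]
-0.162 [0 0 0 0 0 0 2 2 3 4]
-0.158 [0 0 0 0 0 0 4 3 6 4]
-0.154 [0 0 0 0 0 0 7 6 1 3]
-0.15 [0 4 4 4 3 4 2 0 1 1]
-0.146 [0 8 6 6 6 8 2 0 0 0]
-0.142 [0 4 5 3 4 4 1 0 0 0]
-0.138 [0 0 0 0 0 0 0 0 0 0]
-0.134 [0 0 0 0 0 0 0 0 0 0]
-0.13 [0 0 0 0 0 0 0 0 0 0]
-0.126 [0 0 0 0 0 0 0 0 0 0]
-0.122 [0 0 0 0 0 0 0 0 0 0]
-0.118 [0 0 0 0 0 0 0 0 0 0]
-0.114 [0 0 0 0 0 0 0 0 0 0]
-0.11 [0 0 0 0 0 0 0 0 0 0]
-0.106 [0 0 0 0 0 0 0 0 0 0]
-0.102 [0 0 0 0 0 0 0 0 0 0]
-0.098 [0 4 5 3 4 4 1 0 0 0]
-0.094 [0 6 8 7 8 4 3 4 4 0]
-0.09 [0 3 4 4 3 3 6 6 4 6]
-0.086 [0 0 0 0 0 0 2 7 8 5]
scene
-0.17 [0 0 0 0 0 0 4 7 6 6]
-0.166 [0 0 0 0 0 0 2 2 3 3]
-0.162 [0 0 0 0 0 0 4 4 5 5]
-0.158 [0 0 0 0 0 0 4 5 5 8]
-0.154 [0 0 0 0 0 0 1 4 3 3]
-0.15 [0 3 3 4 4 4 5 1 3 1]
-0.146 [0 8 6 7 7 7 4 0 0 0]
-0.142 [0 3 3 4 3 6 0 0 0 0]
-0.138 [0 0 0 0 0 0 0 0 0 0]
-0.134 [0 0 0 0 0 0 0 0 0 0]
-0.13 [0 0 0 0 0 0 0 0 0 0]
-0.126 [0 0 0 0 0 0 0 0 0 0]
-0.122 [0 0 0 0 0 0 0 0 0 0]
-0.118 [0 0 0 0 0 0 0 0 0 0]
-0.114 [0 0 0 0 0 0 0 0 0 0]
-0.11 [0 0 0 0 0 0 0 0 0 0]
-0.106 [0 0 0 0 0 0 0 0 0 0]
-0.102 [0 0 0 0 0 0 0 0 0 0]
-0.098 [0 4 3 3 3 5 0 0 0 0]
-0.094 [0 5 9 6 5 3 7 3 4 3]
-0.09 [0 1 2 3 3 4 2 4 8 6]
-0.086 [0 0 0 0 0 0 5 7 4 5]
```

>>> {"op": "drive_tool", "data": {"slide": [[-0.1, -0.06, 0], [-0.25, -0.14, 0], [-0.4, -0.23, 0], [-0.55, -0.31, 0], [-0.7, -0.4, 0], [-0.85, -0.48, 0], [-0.95, -0.54, 0], [-1, -0.567, 0]], "rotation": [[0, 0, -0.1], [0, 0, -0.2], [0, 0, -0.3], [0, 0, -0.4], [0, 0, -0.5], [0, 0, -0.6], [0, 0, -0.653], [0, 0, -0.653]], "gripper": 0}}

```text
clock: 1.1
eef_pos: [0.3756, 0.2225, 0.231]
tool_rot: [0.05, 0.999, -0.0, -0.0]
ft_force: [-0.2, -0.0, 0.6]
grip_width: -0.0
grasp_force: 0.0
```

>>> {"op": "drive_tool", "data": {"slide": [[-0.09, -0.1, 0], [-0.2, -0.22, 0], [-0.33, -0.37, 0], [-0.45, -0.51, 0], [-0.58, -0.65, 0], [-0.7, -0.79, 0], [-0.82, -0.92, 0], [-0.88, -1, 0]], "rotation": [[0, 0, 0], [0, 0, 0], [0, 0, 0], [0, 0, 0], [0, 0, 0], [0, 0, 0], [0, 0, 0], [0, 0, 0]]}}

```text
clock: 2.1
eef_pos: [0.5709, -0.0475, 0.2305]
tool_rot: [0.049, 0.999, 0.0, -0.0]
ft_force: [-0.1, 0.4, -0.5]
grip_width: -0.0002
grasp_force: 0.0
```

>>> {"op": "drive_tool", "data": {"slide": [[-0.05, -0.05, 0.05], [-0.12, -0.13, 0.12], [-0.2, -0.21, 0.2], [-0.26, -0.28, 0.3], [-0.296, -0.32, 0.4], [-0.296, -0.32, 0.48], [-0.296, -0.32, 0.52], [-0.296, -0.32, 0.52]], "rotation": [[0, 0, 0], [0, 0, 0], [0, 0, 0], [0, 0, 0], [0, 0, 0], [0, 0, 0], [0, 0, 0], [0, 0, 0]]}}

```text
clock: 3.1
eef_pos: [0.635, -0.1323, 0.1001]
tool_rot: [0.048, 0.999, 0.0, -0.001]
ft_force: [0.5, -1.0, 0.4]
grip_width: -0.0005
grasp_force: 0.0
```

```bash
sed -i 's/O=np.array(.*/O=np.array([.5928,-.0718])/' h.py; python3 - <<'E'
from h import *
a=snap('top','1')['image'][100:180,190:310,::-1];b=snap('scene','1')['image'][190:290,170:320,::-1]
cv2.imwrite('pics/c1.png',np.vstack([cv2.resize(a,(450,300),interpolation=2),cv2.resize(b,(450,300),interpolation=2)]))
o=bot.get_obs();print(o['eef_pos'],tostop(o['eef_pos']),o['joint_pos'])
W=cloud(load('scene','1'));S=tostop(W);z=W[...,2];m=(abs(S[...,0]-.05)<.06)&(abs(S[...,1]+.058)<.05)&(z>.09)&(z<.15)
for lo in np.arange(.09,.15,.01):
    q=S[m&(z>=lo)&(z<lo+.01)]
    if len(q): print(round(lo,2),len(q),q.min(0).round(3),q.max(0).round(3))
E
```

```text
[ 0.63621361 -0.13281023  0.10205584] [ 0.04911825 -0.05651892] [-2.05814326e-01  6.11065646e-01  2.30993440e-01  1.18957612e+00
  3.99778225e-05 -1.09215948e-01]
0.1 9 [ 0.054 -0.069] [ 0.06  -0.051]
0.11 26 [ 0.055 -0.071] [ 0.06  -0.046]
0.12 25 [ 0.054 -0.071] [ 0.06  -0.046]
0.13 21 [ 0.039 -0.063] [ 0.061 -0.052]
0.14 50 [ 0.041 -0.089] [ 0.062 -0.026]
```

View pics/c1.png

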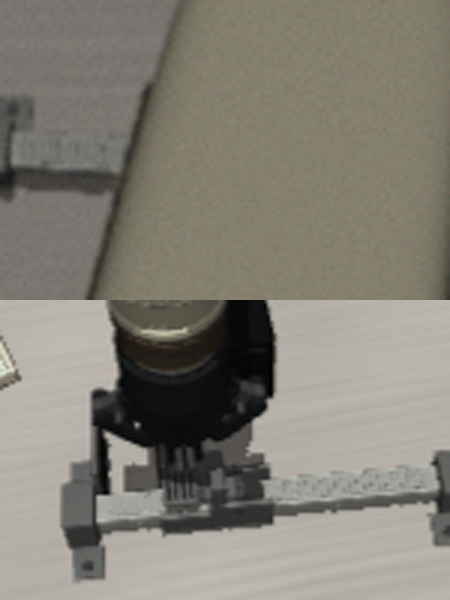

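The image shows the shut fingertips right above the grooved pad, between jaw plate and thumb rest. Going down.

>>> {"op": "drive_tool", "data": {"slide": [[0, 0, 0.05], [0, 0, 0.1], [0, 0, 0.14], [0, 0, 0.15], [0, 0, 0.16], [0, 0, 0.17], [0, 0, 0.175], [0, 0, 0.175]], "rotation": [[0, 0, 0], [0, 0, 0], [0, 0, 0], [0, 0, 0], [0, 0, 0], [0, 0, 0], [0, 0, 0], [0, 0, 0]]}}

```text
clock: 4.2
eef_pos: [0.6361, -0.1343, 0.0588]
tool_rot: [0.049, 0.999, -0.001, 0.001]
ft_force: [-2.6, -2.3, 4.5]
grip_width: -0.0003
grasp_force: 2.3
```

>>> {"op": "drive_tool", "data": {"slide": [[0, 0, 0.004], [0, 0, 0.008], [0, 0, 0.012], [0, 0, 0.016], [0, 0, 0.02], [0, 0, 0.02], [0, 0, 0.02], [0, 0, 0.02]], "rotation": [[0, 0, 0], [0, 0, 0], [0, 0, 0], [0, 0, 0], [0, 0, 0], [0, 0, 0], [0, 0, 0], [0, 0, 0]]}}

```text
clock: 5.2
eef_pos: [0.6361, -0.1331, 0.0527]
tool_rot: [0.049, 0.999, 0.0, 0.0]
ft_force: [-0.2, -1.1, 4.1]
grip_width: -0.0
grasp_force: 2.3
```

>>> {"op": "drive_tool", "data": {"slide": [[0, 0, 0.004], [0, 0, 0.008], [0, 0, 0.008], [0, 0, 0.008], [0, 0, 0.008], [0, 0, 0.008], [0, 0, 0.008], [0, 0, 0.008]], "rotation": [[0, 0, 0], [0, 0, 0], [0, 0, 0], [0, 0, 0], [0, 0, 0], [0, 0, 0], [0, 0, 0], [0, 0, 0]]}}

```text
clock: 6.2
eef_pos: [0.6362, -0.1332, 0.0519]
tool_rot: [0.049, 0.999, 0.0, 0.001]
ft_force: [-2.1, 0.3, 9.9]
grip_width: -0.0
grasp_force: 5.0
```

```bash
python3 -c "
from h import *
f=[];p=[]
for i in range(3):
    bot.camera('top');o=bot.get_obs();f.append(o['ft_force']);p.append(o['eef_pos'])
print(np.array(f).round(1),np.array(p).round(4))"
```

```text
[[-1.8 -0.  10.1]
 [-3.1  0.5 11. ]
 [-2.7 -0.  10.1]] [[ 0.6362 -0.1332  0.0519]
 [ 0.6362 -0.1332  0.0519]
 [ 0.6362 -0.1332  0.0519]]
```

The rocker is at its stop (10 N). Now push the jaw back.

>>> {"op": "drive_tool", "data": {"slide": [[0, 0.01, 0], [0, 0.02, 0], [0, 0.03, 0], [0, 0.04, 0], [0, 0.05, 0], [0, 0.06, 0], [0, 0.07, 0], [0, 0.08, 0]], "rotation": [[0, 0, 0], [0, 0, 0], [0, 0, 0], [0, 0, 0], [0, 0, 0], [0, 0, 0], [0, 0, 0], [0, 0, 0]]}}

```text
clock: 7.35
eef_pos: [0.6381, -0.1135, 0.052]
tool_rot: [0.049, 0.999, -0.0, 0.001]
ft_force: [-2.5, -1.6, 10.0]
grip_width: -0.0
grasp_force: 5.1
```

>>> {"op": "drive_tool", "data": {"slide": [[0, 0.02, 0], [0, 0.05, 0], [0, 0.08, 0], [0, 0.11, 0], [0, 0.14, 0], [0, 0.17, 0], [0, 0.19, 0], [0, 0.2, 0]], "rotation": [[0, 0, 0], [0, 0, 0], [0, 0, 0], [0, 0, 0], [0, 0, 0], [0, 0, 0], [0, 0, 0], [0, 0, 0]]}}

```text
clock: 8.35
eef_pos: [0.6428, -0.0633, 0.0519]
tool_rot: [0.048, 0.999, -0.0, 0.001]
ft_force: [-2.4, -0.5, 11.6]
grip_width: 0.0002
grasp_force: 5.2
```

>>> {"op": "drive_tool", "data": {"slide": [[0, 0.02, 0], [0, 0.05, 0], [0, 0.08, 0], [0, 0.11, 0], [0, 0.14, 0], [0, 0.165, 0], [0, 0.18, 0], [0, 0.18, 0]], "rotation": [[0, 0, 0], [0, 0, 0], [0, 0, 0], [0, 0, 0], [0, 0, 0], [0, 0, 0], [0, 0, 0], [0, 0, 0]]}}

```text
clock: 9.35
eef_pos: [0.6471, -0.018, 0.0519]
tool_rot: [0.048, 0.999, 0.0, 0.0]
ft_force: [-2.2, 1.0, 10.4]
grip_width: 0.0
grasp_force: 5.1
```

>>> {"op": "drive_tool", "data": {"slide": [[0, 0, -0.08], [0, 0, -0.25], [0.02, -0.01, -0.43], [0.2, -0.1, -0.46], [0.42, -0.22, -0.46], [0.63, -0.34, -0.46], [0.78, -0.42, -0.46], [0.828, -0.45, -0.46]], "rotation": [[0, 0, 0], [0, 0, 0], [0, 0, 0], [0, 0, 0], [0, 0, 0], [0, 0, 0], [0, 0, 0], [0, 0, 0]]}}

```text
clock: 10.35
eef_pos: [0.4272, -0.1108, 0.1648]
tool_rot: [0.049, 0.999, 0.0, -0.001]
ft_force: [0.4, -0.6, 0.4]
grip_width: -0.0001
grasp_force: 0.0
```

```bash
python3 - <<'E'
from h import *
o=bot.get_obs();print(o['eef_pos'],o['clock'])
W=cloud(snap('scene','2'));S=tostop(W);z=W[...,2]
m=(z>.092)&(z<.103)&(W[...,0]>.44)&(W[...,0]<.56)&(abs(W[...,1]+.1)<.09);print('org',box(W,m))
m=(z>.078)&(z<.088)&(S[...,0]>.02)&(S[...,0]<.08)&(abs(S[...,1])<.16);print('thumb',S[m].mean(0),m.sum())
m=(z>.045)&(z<.062)&(S[...,0]>-.025)&(S[...,0]<.02)&(abs(S[...,1])<.16);print('plates y',np.histogram(S[m][:,1],np.arange(-.15,.09,.004)))
E
```

```text
[ 0.42715255 -0.11077334  0.16476304] 10.35
org (array([ 500.2, -102.1]), array([119.8,  81.8]), 89.8, 1243)
thumb [0.0511523  0.08287961] 69
plates y (array([ 0,  0,  0,  1, 28, 28,  0,  0,  0,  0,  0,  0,  0,  0,  0,  0,  0,
        0,  0,  0,  0,  0,  0,  0,  0,  0,  0,  0,  0,  0,  0,  0,  0,  0,
        0,  0,  0,  0,  0,  0,  0,  0,  0,  0,  0,  0, 20, 26,  6,  0,  0,
        0,  0,  0,  0,  0,  0,  0,  0]), array([-0.15 , -0.146, -0.142, -0.138, -0.134, -0.13 , -0.126, -0.122,
       -0.118, -0.114, -0.11 , -0.106, -0.102, -0.098, -0.094, -0.09 ,
       -0.086, -0.082, -0.078, -0.074, -0.07 , -0.066, -0.062, -0.058,
       -0.054, -0.05 , -0.046, -0.042, -0.038, -0.034, -0.03 , -0.026,
       -0.022, -0.018, -0.014, -0.01 , -0.006, -0.002,  0.002,  0.006,
        0.01 ,  0.014,  0.018,  0.022,  0.026,  0.03 ,  0.034,  0.038,
        0.042,  0.046,  0.05 ,  0.054,  0.058,  0.062,  0.066,  0.07 ,
        0.074,  0.078,  0.082,  0.086]))
```

>>> {"op": "drive_tool", "data": {"slide": [[0, 0.02, 0.1], [0, 0.04, 0.25], [0, 0.04, 0.36], [0, 0.04, 0.46], [0, 0.04, 0.53], [0, 0.04, 0.56], [0, 0.04, 0.572], [0, 0.04, 0.572]], "rotation": [[0, -0.3, 0], [0, -0.6, 0], [0, -0.9, 0], [0, -0.9, 0], [0, -0.9, 0], [0, -0.9, 0], [0, -0.9, 0], [0, -0.9, 0]], "gripper": 0.5}}

```text
clock: 11.4
eef_pos: [0.432, -0.1008, 0.0229]
tool_rot: [0.047, 0.974, -0.011, 0.223]
ft_force: [-0.7, -0.5, -0.9]
grip_width: 0.0429
grasp_force: 0.0
```

>>> {"op": "drive_tool", "data": {"slide": [[-0.03, 0, 0.0145], [-0.06, 0, 0.029], [-0.09, -0.008, 0.0435], [-0.12, -0.016, 0.058], [-0.15, -0.024, 0.0725], [-0.18, -0.032, 0.087], [-0.21, -0.04, 0.1015], [-0.234, -0.048, 0.113]], "rotation": [[0, 0, 0], [0, 0, 0], [0, 0, 0], [0, 0, 0], [0, 0, 0], [0, 0, 0], [0, 0, 0], [0, 0, 0]]}}

```text
clock: 12.4
eef_pos: [0.4939, -0.1185, 0.022]
tool_rot: [0.047, 0.974, -0.01, 0.222]
ft_force: [-3.8, 1.5, 1.3]
grip_width: 0.0427
grasp_force: 1.9
```

```bash
cat > look.py <<'E'
from h import *
import sys
t=sys.argv[1]
o=bot.get_obs();print('tcp',o['eef_pos'].round(4),tostop(o['eef_pos']).round(4),o['ft_force'].round(1),o['clock'])
W=cloud(snap('scene',t));S=tostop(W);z=W[...,2];im=load('scene',t)['image']
m=(z>.092)&(z<.104)&(im.max(-1)<70)&(W[...,0]>.44)&(W[...,0]<.66)&(S[...,1]<.06)&(S[...,1]>-.2)
l=cv2.connectedComponentsWithStats(m.astype(np.uint8));i=1+l[2][1:,4].argmax();m=l[1]==i
b=box(W,m);print('org',b,tostop(b[0]/1000),'z',np.percentile(z[m],[5,50,95]))
q=S[m];yb=np.arange(-.13,.04,.015);print('back edge x',[(round(a,3),round(np.percentile(q[abs(q[:,1]-a)<.008][:,0],98),4)) for a in yb if (abs(q[:,1]-a)<.008).sum()>5])
m=(z>.078)&(z<.088)&(S[...,0]>.02)&(S[...,0]<.08)&(S[...,1]>-.04)&(S[...,1]<.16)&(im.max(-1)>50);print('thumb',S[m].mean(0),m.sum(),'gap',S[m].mean(0)[1]-.048+.125)
E
python3 look.py 3
```

```text
tcp [ 0.4939 -0.1185  0.022 ] [-0.0939 -0.056 ] [-3.8  1.5  1.3] 12.4
org (array([ 541.2, -119.4]), array([116.9,  83. ]), 85.0, 1334) [-0.04674748 -0.0523736 ] z [0.09511924 0.09786704 0.1003023 ]
back edge x [(np.float64(-0.115), np.float64(-0.0062)), (np.float64(-0.1), np.float64(-0.0062)), (np.float64(-0.085), np.float64(-0.0066)), (np.float64(-0.07), np.float64(-0.0067)), (np.float64(-0.055), np.float64(-0.0073)), (np.float64(-0.04), np.float64(-0.0063)), (np.float64(-0.025), np.float64(-0.0073)), (np.float64(-0.01), np.float64(-0.0076)), (np.float64(0.005), np.float64(-0.0075))]
thumb [0.0507572  0.08316967] 67 gap 0.1601696654973485
```

>>> {"op": "drive_tool", "data": {"slide": [[-0.02, -0.005, 0.01], [-0.04, -0.01, 0.02], [-0.06, -0.015, 0.03], [-0.08, -0.02, 0.04], [-0.1, -0.025, 0.05], [-0.12, -0.03, 0.06], [-0.137, -0.03, 0.066], [-0.137, -0.03, 0.066]], "rotation": [[0, 0, 0], [0, 0, 0], [0, 0, 0], [0, 0, 0], [0, 0, 0], [0, 0, 0], [0, 0, 0], [0, 0, 0]]}}

```text
clock: 13.45
eef_pos: [0.5324, -0.1305, 0.0228]
tool_rot: [0.047, 0.974, -0.011, 0.223]
ft_force: [-1.6, -0.3, -0.0]
grip_width: 0.0426
grasp_force: 0.1
```

>>> {"op": "drive_tool", "data": {"slide": [[-0.003, 0, 0.0015], [-0.006, 0, 0.003], [-0.009, 0, 0.0045], [-0.012, 0, 0.006], [-0.015, 0, 0.0075], [-0.018, 0, 0.009], [-0.02, 0, 0.01], [-0.02, 0, 0.01]], "rotation": [[0, 0, 0], [0, 0, 0], [0, 0, 0], [0, 0, 0], [0, 0, 0], [0, 0, 0], [0, 0, 0], [0, 0, 0]]}}

```text
clock: 14.45
eef_pos: [0.5364, -0.1306, 0.0226]
tool_rot: [0.048, 0.974, -0.011, 0.223]
ft_force: [-5.5, 0.3, 4.4]
grip_width: 0.0426
grasp_force: 2.8
```

```bash
python3 look.py 4
```

```text
tcp [ 0.5364 -0.1306  0.0226] [-0.0504 -0.064 ] [-5.5  0.3  4.4] 14.45
org (array([ 583.3, -132.2]), array([118.6,  83.3]), 84.4, 1445) [-0.00360573 -0.06103613] z [0.09516079 0.09805964 0.10043644]
back edge x [(np.float64(-0.115), np.float64(0.0363)), (np.float64(-0.1), np.float64(0.0367)), (np.float64(-0.085), np.float64(0.0365)), (np.float64(-0.07), np.float64(0.0364)), (np.float64(-0.055), np.float64(0.0363)), (np.float64(-0.04), np.float64(0.0362)), (np.float64(-0.025), np.float64(0.0369)), (np.float64(-0.01), np.float64(0.036)), (np.float64(0.005), np.float64(0.0285))]
thumb [0.05120793 0.08314539] 68 gap 0.16014538642282555
```

>>> {"op": "drive_tool", "data": {"slide": [[-0.002, 0, 0.001], [-0.004, 0, 0.002], [-0.006, 0, 0.003], [-0.008, 0, 0.004], [-0.008, 0, 0.004], [-0.008, 0, 0.004], [-0.008, 0, 0.004], [-0.008, 0, 0.004]], "rotation": [[0, 0, 0], [0, 0, 0], [0, 0, 0], [0, 0, 0], [0, 0, 0], [0, 0, 0], [0, 0, 0], [0, 0, 0]]}}

```text
clock: 15.5
eef_pos: [0.5375, -0.1307, 0.0222]
tool_rot: [0.048, 0.974, -0.011, 0.222]
ft_force: [-9.8, -0.0, 8.5]
grip_width: 0.0425
grasp_force: 4.8
```

>>> {"op": "drive_tool", "data": {"slide": [[0.07, 0, -0.035], [0.15, 0, -0.07], [0.1, 0, -0.18], [0.02, 0, -0.34], [-0.06, 0, -0.5], [-0.11, 0, -0.61], [-0.11, 0, -0.61], [-0.11, 0, -0.61]], "rotation": [[0, 0, 0], [0, 0, 0], [0, 0, 0], [0, 0, 0], [0, 0.3, 0], [0, 0.6, 0], [0, 0.9, 0], [0, 0.9, 0]]}}

```text
clock: 16.5
eef_pos: [0.5023, -0.1274, 0.1729]
tool_rot: [0.048, 0.999, -0.0, 0.002]
ft_force: [1.0, -0.3, 0.1]
grip_width: 0.0428
grasp_force: 0.0
```

>>> {"op": "drive_tool", "data": {"slide": [[-0.05, 0.06, 0], [-0.13, 0.16, 0], [-0.22, 0.27, 0], [-0.31, 0.39, 0], [-0.41, 0.51, 0], [-0.5, 0.63, 0], [-0.56, 0.7, 0], [-0.56, 0.7, 0]], "rotation": [[0, 0, 0], [0, 0, 0], [0, 0, 0], [0, 0, 0], [0, 0, 0], [0, 0, 0], [0, 0, 0], [0, 0, 0]], "gripper": 0}}

```text
clock: 17.5
eef_pos: [0.6541, 0.036, 0.1705]
tool_rot: [0.047, 0.999, 0.0, 0.0]
ft_force: [-0.4, -0.2, -0.6]
grip_width: 0.0
grasp_force: 0.0
```

```bash
python3 look.py 5
```

```text
tcp [0.6541 0.036  0.1705] [0.0506 0.1133] [-0.4 -0.2 -0.6] 17.5
org (array([ 586.2, -132.8]), array([118.4,  80.8]), 84.7, 1431) [-0.00066125 -0.06135245] z [0.09537744 0.09811149 0.10039812]
back edge x [(np.float64(-0.115), np.float64(0.037)), (np.float64(-0.1), np.float64(0.0373)), (np.float64(-0.085), np.float64(0.0378)), (np.float64(-0.07), np.float64(0.0377)), (np.float64(-0.055), np.float64(0.0377)), (np.float64(-0.04), np.float64(0.0367)), (np.float64(-0.025), np.float64(0.038)), (np.float64(-0.01), np.float64(0.0374)), (np.float64(0.005), np.float64(0.0303))]
thumb [0.05081121 0.08312026] 67 gap 0.16012026408918217
```

>>> {"op": "drive_tool", "data": {"slide": [[0, 0, 0.08], [0, 0, 0.18], [0, 0, 0.28], [0, 0, 0.36], [0, 0, 0.42], [0, 0, 0.442], [0, 0, 0.442], [0, 0, 0.442]], "rotation": [[0, 0, 0], [0, 0, 0], [0, 0, 0], [0, 0, 0], [0, 0, 0], [0, 0, 0], [0, 0, 0], [0, 0, 0]]}}

```text
clock: 18.55
eef_pos: [0.655, 0.0337, 0.0623]
tool_rot: [0.049, 0.999, 0.0, 0.001]
ft_force: [1.2, 0.3, -0.5]
grip_width: -0.0002
grasp_force: 0.0
```

>>> {"op": "drive_tool", "data": {"slide": [[0, -0.02, 0], [0, -0.04, 0], [0, -0.055, 0], [0, -0.07, 0], [0, -0.085, 0], [0, -0.1, 0], [0, -0.115, 0], [0, -0.13, 0]], "rotation": [[0, 0, 0], [0, 0, 0], [0, 0, 0], [0, 0, 0], [0, 0, 0], [0, 0, 0], [0, 0, 0], [0, 0, 0]]}}

```text
clock: 19.55
eef_pos: [0.6518, 0.002, 0.0619]
tool_rot: [0.048, 0.999, 0.001, 0.001]
ft_force: [0.9, 6.5, 2.8]
grip_width: -0.0001
grasp_force: 3.1
```

>>> {"op": "drive_tool", "data": {"slide": [[0, -0.01, 0], [0, -0.02, 0], [0, -0.03, 0], [0, -0.036, 0], [0, -0.042, 0], [0, -0.048, 0], [0, -0.052, 0], [0, -0.052, 0]], "rotation": [[0, 0, 0], [0, 0, 0], [0, 0, 0], [0, 0, 0], [0, 0, 0], [0, 0, 0], [0, 0, 0], [0, 0, 0]]}}

```text
clock: 20.55
eef_pos: [0.6505, -0.01, 0.0618]
tool_rot: [0.048, 0.999, 0.002, 0.001]
ft_force: [2.3, 6.8, 3.0]
grip_width: 0.0001
grasp_force: 4.0
```

```bash
python3 look.py 6
```

```text
tcp [ 0.6505 -0.01    0.0618] [0.0515 0.0671] [2.3 6.8 3. ] 20.55
org (array([ 586., -133.]), array([118.7,  80.2]), 84.9, 1445) [-0.00084094 -0.06157088] z [0.09514276 0.09804884 0.10058557]
back edge x [(np.float64(-0.115), np.float64(0.0378)), (np.float64(-0.1), np.float64(0.0378)), (np.float64(-0.085), np.float64(0.0372)), (np.float64(-0.07), np.float64(0.0378)), (np.float64(-0.055), np.float64(0.0378)), (np.float64(-0.04), np.float64(0.0383)), (np.float64(-0.025), np.float64(0.0374)), (np.float64(-0.01), np.float64(0.0382))]
thumb [0.06306279 0.05200197] 27 gap 0.12900196919030393
```

>>> {"op": "drive_tool", "data": {"slide": [[0, -0.003, 0], [0, -0.006, 0], [0, -0.009, 0], [0, -0.012, 0], [0, -0.015, 0], [0, -0.018, 0], [0, -0.02, 0], [0, -0.02, 0]], "rotation": [[0, 0, 0], [0, 0, 0], [0, 0, 0], [0, 0, 0], [0, 0, 0], [0, 0, 0], [0, 0, 0], [0, 0, 0]]}}

```text
clock: 21.6
eef_pos: [0.6501, -0.0145, 0.0618]
tool_rot: [0.048, 0.999, 0.002, 0.001]
ft_force: [2.4, 8.0, 2.9]
grip_width: 0.0001
grasp_force: 4.6
```

>>> {"op": "drive_tool", "data": {"slide": [[0, -0.002, 0], [0, -0.004, 0], [0, -0.006, 0], [0, -0.008, 0], [0, -0.01, 0], [0, -0.012, 0], [0, -0.012, 0], [0, -0.012, 0]], "rotation": [[0, 0, 0], [0, 0, 0], [0, 0, 0], [0, 0, 0], [0, 0, 0], [0, 0, 0], [0, 0, 0], [0, 0, 0]]}}

```text
clock: 22.6
eef_pos: [0.6501, -0.0146, 0.0619]
tool_rot: [0.047, 0.999, 0.004, 0.001]
ft_force: [2.7, 14.7, 3.2]
grip_width: -0.0001
grasp_force: 7.7
```

>>> {"op": "drive_tool", "data": {"slide": [[0, -0.002, 0], [0, -0.004, 0], [0, -0.006, 0], [0, -0.008, 0], [0, -0.01, 0], [0, -0.012, 0], [0, -0.012, 0], [0, -0.012, 0]], "rotation": [[0, 0, 0], [0, 0, 0], [0, 0, 0], [0, 0, 0], [0, 0, 0], [0, 0, 0], [0, 0, 0], [0, 0, 0]]}}

```text
clock: 23.6
eef_pos: [0.65, -0.0146, 0.062]
tool_rot: [0.046, 0.999, 0.007, 0.001]
ft_force: [2.7, 21.5, 3.2]
grip_width: -0.0002
grasp_force: 11.0
```

```bash
python3 look.py 7; python3 - <<'E'
from h import *
i=load('scene','7')['image'][160:290,170:330,::-1]
cv2.imwrite('pics/c7.png',cv2.resize(i,(738,600),interpolation=2))
E
```

```text
tcp [ 0.65   -0.0146  0.062 ] [0.0514 0.0624] [ 2.7 21.5  3.2] 23.6
org (array([ 585.5, -137.4]), array([118.6,  80.1]), 84.8, 1448) [-0.00091246 -0.06599862] z [0.09512881 0.09802061 0.10042075]
back edge x [(np.float64(-0.13), np.float64(0.037)), (np.float64(-0.115), np.float64(0.0368)), (np.float64(-0.1), np.float64(0.0378)), (np.float64(-0.085), np.float64(0.0376)), (np.float64(-0.07), np.float64(0.0378)), (np.float64(-0.055), np.float64(0.0377)), (np.float64(-0.04), np.float64(0.0369)), (np.float64(-0.025), np.float64(0.0375)), (np.float64(-0.01), np.float64(0.0373))]
thumb [0.06282501 0.04646678] 26 gap 0.12346677649656551
```

View pics/c7.png

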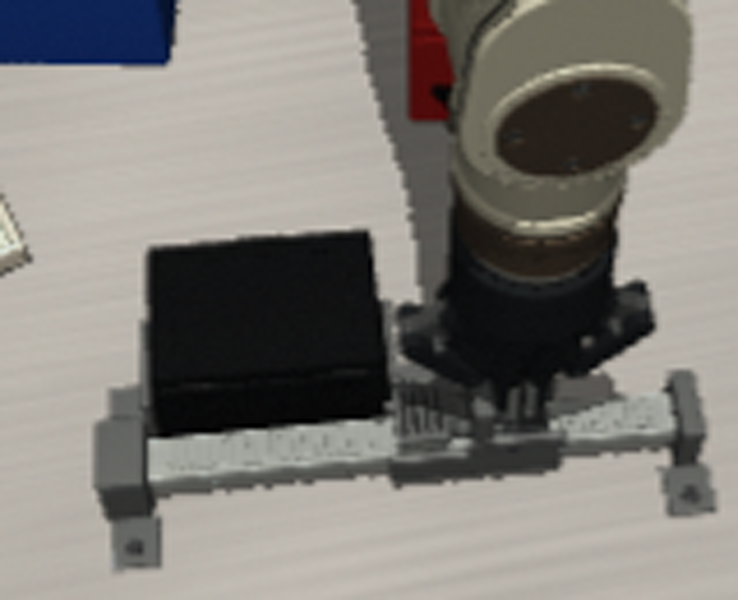

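The picture shows the organiser flat between end plate (x≈148) and jaw (x≈385), its back on the bar; the jaw has stalled at 21 N. Backing off.

>>> {"op": "drive_tool", "data": {"slide": [[0, 0.02, 0], [0, 0.05, 0], [0, 0.08, 0], [0, 0.08, -0.12], [0, 0.08, -0.3], [0, 0.08, -0.45], [0, 0.08, -0.5], [0, 0.08, -0.5]], "rotation": [[0, 0, 0], [0, 0, 0], [0, 0, 0], [0, 0, 0], [0, 0, 0], [0, 0, 0], [0, 0, 0], [0, 0, 0]]}}

```text
clock: 24.65
eef_pos: [0.6508, -0.0031, 0.1863]
tool_rot: [0.049, 0.999, -0.0, 0.0]
ft_force: [-0.4, -1.0, -0.5]
grip_width: 0.0001
grasp_force: 0.0
```

```bash
python3 look.py 8; python3 - <<'E'
from h import *
i=load('scene','8')['image']
cv2.imwrite('pics/c8.png',cv2.resize(i[120:340,90:400,::-1],(800,568),interpolation=2))
E
```

```text
tcp [ 0.6508 -0.0031  0.1863] [0.0511 0.074 ] [-0.4 -1.  -0.5] 24.65
org (array([ 585.9, -137.5]), array([118.7,  80.2]), 84.7, 1445) [-0.00050465 -0.06605941] z [0.09506156 0.09790101 0.10019396]
back edge x [(np.float64(-0.13), np.float64(0.0371)), (np.float64(-0.115), np.float64(0.0376)), (np.float64(-0.1), np.float64(0.0386)), (np.float64(-0.085), np.float64(0.0379)), (np.float64(-0.07), np.float64(0.0378)), (np.float64(-0.055), np.float64(0.0373)), (np.float64(-0.04), np.float64(0.0378)), (np.float64(-0.025), np.float64(0.0381)), (np.float64(-0.01), np.float64(0.0374))]
thumb [0.05097853 0.04148823] 67 gap 0.11848822912473511
```

View pics/c8.png

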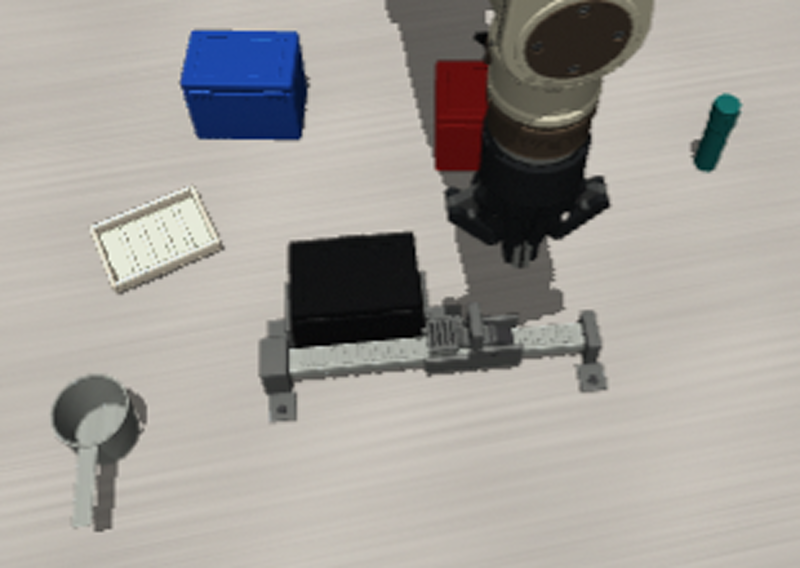

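The organiser (355,290) sits snugly between end plate and jaw (gap about 0.12) with its back on the bar. The fingers are clear, and cup, dish and pen are untouched.

```bash
python3 -c "
from workcell import bot
print(bot.job_done())"
```

```text
the job is handed in; nothing more can be done
None
```

Job handed in at about 25 s: the black organiser is held snugly between the end plate and the jaw with its back against the bar, and the cup, dish and pen were left where they stood.

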